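Draw a shaft out of its sleeve into the receiving channel

TASK

Draw the brass shaft out of the steel sleeve, hand over hand through the open gap, and along into the receiving channel until its nose meets the stop at the channel's end. Then ease it back about a centimetre so that it is not jammed against the stop, and let go, leaving it lying in the channel clear of the sleeve. Do not disturb the small parts lying around.

Things in the scene. Friction and masses are not known exactly. Their poses are not given: they have to be found in the camera images.
- fixture: the fixture bolted to the worktop: a grey base plate 110 x 550 x 12 mm (225 mm behind the sleeve's mouth to 325 mm ahead of it) carrying, in line, a steel sleeve, an open gap and a receiving channel. Origin: on the worktop, straight below the mouth. Its -y axis is the draw direction, along which the shaft comes out; z is up. The shaft can be gripped only in the gap, 0 to 115 mm ahead of the mouth
- lip (a point): middle of the lower front edge of the yellow-lipped clear guard, 122 mm wide, that hangs over the mouth: 50 mm ahead of the mouth, 201 mm above the worktop. It reaches back 160 mm. A gripper pointing straight down cannot get at the shaft's end below it at the start; lean the gripper's body away from the sleeve 35 to 45 degrees, fingertips down and toward the sleeve
- entry (a point): middle of the receiving channel's open front end, 115 mm ahead of the mouth, at the height of the axis of a shaft lying in it (110 mm). The channel is an open-topped aluminium trough, 22 mm wide inside, 30 mm outside (about 42 mm at its flared, ramped first 16 mm), running to the stop; floor 102 mm, wall tops 120 mm above the worktop: too narrow for fingers beside the shaft
- mouth (a point): centre of the sleeve's mouth, on the bore axis, 115 mm above the worktop; the sleeve has a 22 mm bore, is 44 mm outside (60 mm at the mouth flange) and reaches back 218 mm; axes as the fixture's
- stop (a point): face of the channel's end stop (black rubber on a red block), at the height of the axis of a shaft that lies in the channel (110 mm above the worktop), the stop's top is 126 mm up; 305 mm from the mouth in the draw direction; axes as the fixture's, so the fixture's +y points from the stop back to the mouth
- shaft: the loose straight round brass shaft, 16 mm diameter, 260 mm long, about 0.3 kg. Origin at its middle, on its axis; its y runs along it, -y toward the nose. It starts in the sleeve, lying on the bottom of the bore (its axis about 3 mm below the bore axis), with 46 to 57 mm standing out of the mouth, and slides with light friction only
- nose (a point): centre of the shaft's front end face (the end that stands out of the mouth)
- tail (a point): centre of the shaft's rear end face (inside the sleeve at the start), 260 mm behind the nose
- grease_tin: a green grease tin with a grey lid, 67 mm across, 38 mm high; a bystander, origin under its centre
- paint_marker: a white and blue paint marker lying down, 131 mm long, 16 mm high; a bystander, origin under its centre
- key_bar: a short grey square steel bar, 70 mm long, 17 x 16 mm; a bystander, origin under its centre
- hex_bolt: a yellowish hexagon bolt lying down, 71 mm long, 20 mm high; a bystander, origin under its centre
- red_plug: a red plastic plug, 38 mm across, 18 mm high; a bystander, origin under its centre

How it is judged:
On the way:
1. the shaft is drawn out of the sleeve until its nose meets the stop (within 2.5 mm) (y of nose in the frame of stop below 0.0025 m and distance between nose and stop below 0.012 m and y of tail in the frame of mouth below -0.015 m), for 0.1 s.
At the end, for the whole second after the job is handed in: the shaft lies at rest in the receiving channel, along it (within 0.06 rad, 8 mm sideways and 4 mm in height), its nose 4 to 22 mm from the stop and its tail at least 15 mm clear of the sleeve's mouth (y of nose in the frame of stop between 0.004 and 0.022 m and y of tail in the frame of mouth below -0.015 m and x of shaft in the frame of stop between -0.008 and 0.008 m and z of shaft in the frame of stop between -0.004 and 0.004 m and angle between the y axis of shaft and the y axis of fixture, either way round below 0.06 rad and linear speed of shaft below 0.01 m/s); the robot touches nothing.
It fails at once if one of the small loose parts lying around is pushed more than 25 mm away (distance of any of grease_tin, paint_marker, key_bar, hex_bolt, red_plug from where it was at the start of the episode above 0.025 m).
It also fails if it takes over 51 s, if anything falls off the work surface, if the arm or the gripper's body presses on something with over 40 N, if the wrist force passes 120 N, or if a joint passes its speed limit or range.

ROBOT

A 6-joint arm with a two-finger parallel gripper is mounted at the origin on a cart in front of the work surface, level with it; the furniture and walls round the work are solid. World frame = base frame: x ahead of the robot, y to its left, z up, the work surface at z = 0. Lengths are in m, angles in rad, forces in N, time in s.
With the tool pointing down it reaches from about 0.375 to 0.75 m from the base axis. Payload 9 kg.
Tool frame: the origin (TCP) lies between the finger pads; the fingertips stand 19 mm ahead of it and the grasp point (between the pads) is the TCP; z points along the fingers, y is the line along which they close (so a half turn about z gives the same grasp; the last joint's range is limited). The gripper opens to 85 mm and grips with 20 to 120 N. Pads are 22 mm wide; open, the fingers measure 114 mm over their backs; the gripper's body (76 mm by 85 mm) begins 54 mm behind the grasp point. The pads swing forward as they close: fully open they stand 13 mm farther back than shut.
Start: joints at [0.993, 0.104, 0.097, 1.564, 0, 1.353], TCP at [0.211, 0.562, 0.25] pointing down, gripper open.
Joint ranges: [-2.99, 2.99], [-0.84, 1.86], [-1.1, 1.16], [-1.84, 2.11], [-1.51, 1.56], [-3.14, 3.14]. Speed limits (rad/s): [2.22, 2.22, 2.57, 3.14, 3.14, 3.14].

INTERFACE

Orientations are given as a unit quaternion [w, x, y, z].
In Python, from rig import robot gives the robot as it stands. Calls block until the motion is done:
- robot.movep(position, orientation): joint-space move of the TCP to a pose.
- robot.move_l(position, orientation=None, vel=0.15): straight line of the TCP; orientation=None keeps the orientation; vel is the mean speed in m/s.
- robot.set_joints(angles): joint-space move.
- robot.command_gripper(opening): finger opening in m; the grip force is fixed at half the most; returns when the fingers have stopped.
- robot.dwell(seconds).
- robot.ik(position, orientation): joint angles nearest the present ones, or None.
- robot.camera(name): name is "scene" or "top" or "wrist"; returns a dict with "frame" (480x640x3 uint8, red, green, blue), "vfov" (degrees; the focal length in pixels is half the picture's height over the tangent of half this angle, whatever the lens; pixels are square), "cx", "cy" (the principal point, pixels), "k1" (the pictures are not rectified: a ray, as slopes to the right and down, at radius r is drawn at 1 + k1 r^2 times it, then the intrinsics apply), "rvec" (rotation vector, rad) and "tvec" (3), from world to camera coordinates, as OpenCV has them. Camera axes: x right, y down, z forward; pixel columns grow to the right and rows downward; lengths in m; the calibration is good to about 2 mm. A picture is of the moment at which its call begins. There is no depth.
A pose or a line that the arm cannot do raises robot.PlanningError and nothing moves.
- robot.close_job(): hands the job in; it is judged then, once.
Readings, each from a call of its own:
- robot.get_time(): time.
- robot.get_qpos(): joint angles.
- robot.get_dq(): joint speeds.
- robot.get_tau(): joint torques, N m.
- robot.get_eef_pos(): TCP position.
- robot.get_ee_rot(): TCP orientation.
- robot.get_wrist_force(): force on the tool from outside, world axes, zero at the start.
- robot.get_wrist_torque(): the same for the moment, N m.
- robot.get_opening(): finger opening in m.
- robot.get_grasp_force(): force on a finger pad.
Only numpy, scipy, OpenCV 4.12 (cv2) and the standard library are available. Lean on these libraries where they do the work, as an engineer would, in place of code of your own. Each camera call takes 0.05 s, during which the arm holds its last target. There are 200 camera calls.

## Working session

There is one attempt and no reset: what is moved stays moved. The work goes in short steps, each a Python script; the robot and the scene stay as the last script left them, time stands still between calls to the robot, and variables do not carry over. Pictures are saved under pics/ and viewed, at most 10 in all, crops included, and the job is handed in when it is done.

```bash
mkdir -p pics; ls; python3 - <<'E'
from rig import robot
import cv2,numpy as np,pickle
d={}
for n in("scene","top"):
    c=robot.camera(n);d[n]=c;cv2.imwrite(f"pics/{n}0.png",c["frame"][:,:,::-1])
    print(n,{k:v for k,v in c.items() if k!="frame"})
pickle.dump(d,open("c0.pkl","wb"));print(robot.get_time(),robot.get_ee_rot())
E
```

```text
pics
rig.py
scene {'vfov': 48.98854650406045, 'cx': 315.6851726055923, 'cy': 236.3915793454446, 'k1': 0.013154605905434899, 'rvec': array([ 2.32508955, -0.73681949,  0.25554354]), 'tvec': array([-0.42900027,  0.38145298,  0.83837849])}
top {'vfov': 44.641045285401034, 'cx': 318.0283468560708, 'cy': 235.84511998135005, 'k1': -0.09086265359667049, 'rvec': array([ 2.22377139, -2.19217018,  0.08746981]), 'tvec': array([0.02802677, 0.56970862, 1.31145932])}
0.1 [-2.15886195e-04  1.78940057e-01  9.83859805e-01 -5.41793157e-04]
```

View pics/scene0.png

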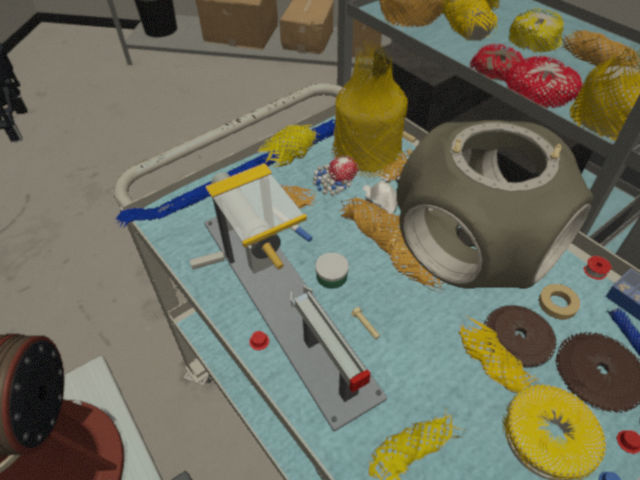

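View pics/top0.png

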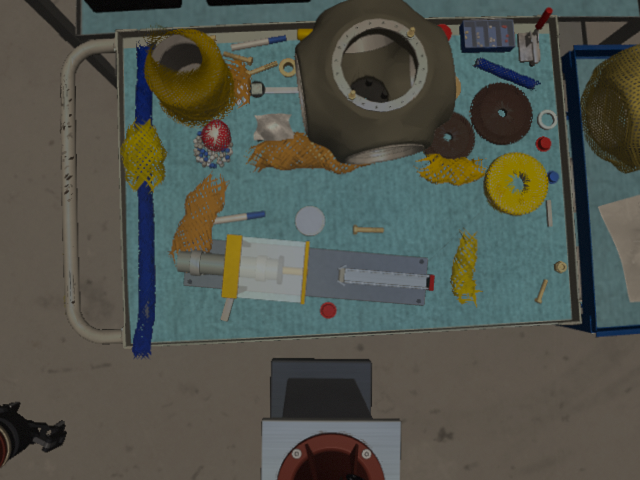

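```bash
cat > h.py <<'E'
import numpy as np,cv2
def K(c):
    f=240/np.tan(np.radians(c["vfov"])/2); return np.array([[f,0,c["cx"]],[0,f,c["cy"]],[0,0,1]])
D=lambda c:np.array([c["k1"],0,0,0,0.])
def ray(c,uv):
    R=cv2.Rodrigues(c["rvec"])[0]
    p=cv2.undistortPoints(np.array(uv,float).reshape(-1,1,2),K(c),D(c)).reshape(-1,2)
    return -R.T@c["tvec"],np.c_[p,np.ones(len(p))]@R
def onz(c,uv,z):
    o,d=ray(c,uv); return o+d*((z-o[2])/d[:,2])[:,None]
def proj(c,P): return cv2.projectPoints(np.array(P,float).reshape(-1,1,3),c["rvec"],c["tvec"],K(c),D(c))[0].reshape(-1,2)
def tri(c1,u1,c2,u2):
    A=[];b=[]
    for c,u in((c1,u1),(c2,u2)):
        o,d=ray(c,u);d=d[0]/np.linalg.norm(d[0]);M=np.eye(3)-np.outer(d,d);A.append(M);b.append(M@o)
    return np.linalg.lstsq(np.vstack(A),np.hstack(b),rcond=None)[0]
E
python3 - <<'E'
import cv2,pickle
d=pickle.load(open("c0.pkl","rb"))
t=d["top"]["frame"][225:315,170:445,::-1];s=d["scene"]["frame"][160:430,190:400,::-1]
def big(a,k):return cv2.resize(a,None,fx=k,fy=k,interpolation=cv2.INTER_CUBIC)
cv2.imwrite("pics/tz.png",big(t,2.9));cv2.imwrite("pics/sz.png",big(s,2.2))
E
```

```text
(no output)
```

View pics/tz.png

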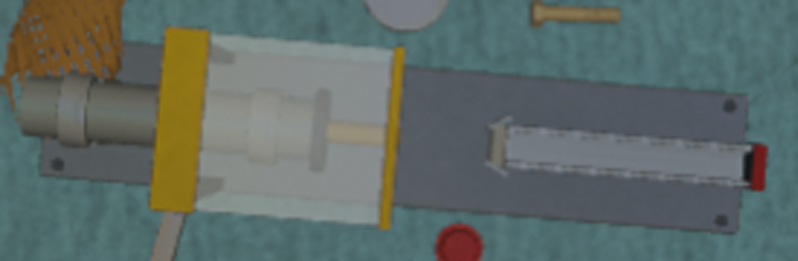

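View pics/sz.png

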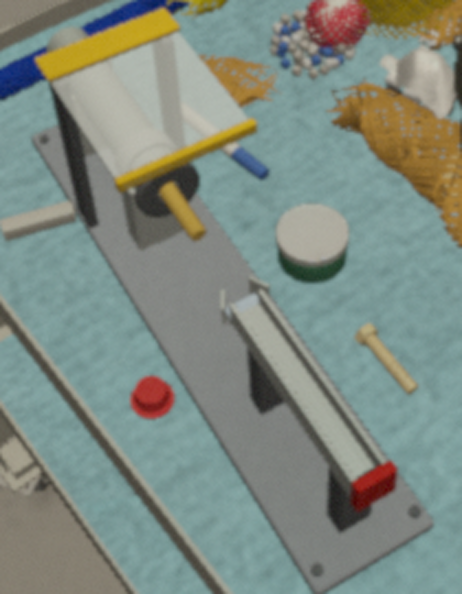

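```bash
cat > fit.py <<'E'
from h import *
import pickle
d=pickle.load(open("c0.pkl","rb"));T,S=d["top"],d["scene"]
tz=lambda u,v:((u+.5)/2.9-.5+170,(v+.5)/2.9-.5+225)
sz=lambda u,v:((u+.5)/2.2-.5+190,(v+.5)/2.2-.5+160)
# fixture-frame point, camera, pixel, z
obs=[]
for c,f,l in((T,tz,[((748,95),(.055,-.325,.012)),((737,233),(-.055,-.325,.012)),((40,177),(-.055,.225,.012)),((404,48),(.061,-.05,.201)),((385,228),(-.061,-.05,.201))]),
 (S,sz,[((432,522),(.055,-.325,.012)),((318,592),(-.055,-.325,.012)),((33,135),(-.055,.225,.012)),((256,127),(.061,-.05,.201)),((119,188),(-.061,-.05,.201))])):
    for uv,p in l: obs.append((onz(c,[f(*uv)],p[2])[0,:2],p))
A=np.array([o[1][:2] for o in obs]);B=np.array([o[0] for o in obs])
from scipy.spatial.transform import Rotation as R
def fit(i):
    a,b=A[i],B[i];H=(a-a.mean(0)).T@(b-b.mean(0));th=np.arctan2(H[0,1]-H[1,0],H[0,0]+H[1,1])
    M=np.array([[np.cos(th),-np.sin(th)],[np.sin(th),np.cos(th)]]);t=b.mean(0)-M@a.mean(0);return th,M,t
th,M,t=fit(np.arange(10))
if __name__=="__main__":
    for i in (range(5),range(5,10),range(10)):
        th,M,t=fit(list(i));print(th,t);print(np.round(1000*((B[list(i)]-t)@M-A[list(i)]),1).tolist())
    n=onz(S,[sz(200,232)],.112)[0];print("nose",n,(n[:2]-t)@M)
    F=lambda p:np.r_[M@np.array(p[:2])+t,p[2]]
    for nm,p in dict(lip=(0,-.05,.201),entry=(0,-.115,.11),stop=(0,-.305,.11),mouth=(0,0,.115),shaft=(0,-.05,.12)).items():
        print(nm,F(p).round(4),(((proj(T,F(p))[0]-[170,225])+.5)*2.9-.5).round(),(((proj(S,F(p))[0]-[190,160])+.5)*2.2-.5).round())
    for nm,uv,z in(("tin",(311,221),.038),("plug",(328,311),.018),("bolt",(368,230),.02),("key",(227,309),.016),("pen",(242,216),.016)):
        w=onz(T,[uv],z)[0];print(nm,w.round(3),((w[:2]-t)@M).round(3))
E
python3 fit.py
```

```text
-0.06874763421012034 [0.49172215 0.11291974]
[[-0.5, -0.2], [0.6, 0.4], [-0.2, -2.4], [-0.4, -0.2], [0.6, 2.4]]
-0.07494209041472974 [0.49433037 0.11607241]
[[-3.1, -1.1], [1.8, -2.1], [0.1, -4.7], [0.2, 4.4], [1.0, 3.5]]
-0.07184528136594004 [0.49302639 0.11449657]
[[-0.7, -1.7], [0.4, -1.5], [-2.1, -4.2], [-1.4, -1.7], [-0.5, 0.6], [-2.9, 0.4], [2.0, -0.3], [1.9, -2.9], [1.3, 5.9], [2.0, 5.3]]
nose [0.49111182 0.06445479 0.112     ] [ 0.00168254 -0.05005011]
lip [0.4894 0.0646 0.201 ] [394. 136.] [191. 162.]
entry [ 4.848e-01 -2.000e-04  1.100e-01] [482. 143.] [236. 289.]
stop [ 0.4711 -0.1897  0.11  ] [742. 165.] [368. 476.]
mouth [0.493  0.1145 0.115 ] [324. 129.] [170. 191.]
shaft [0.4894 0.0646 0.12  ] [393. 135.] [198. 227.]
tin [0.601 0.053 0.038] [ 0.112 -0.054]
plug [0.4   0.012 0.018] [-0.085 -0.109]
bolt [ 0.584 -0.077  0.02 ] [ 0.104 -0.184]
key [0.401 0.239 0.016] [-0.1    0.117]
pen [0.612 0.209 0.016] [0.111 0.103]
```

```bash
cat > m.py <<'E'
from rig import robot
import numpy as np
from scipy.spatial.transform import Rotation as R
from fit import M,t,th
def W(p): return np.r_[M@np.array(p[:2])+t,p[2]]
def fix(w): return np.r_[(np.array(w[:2])-t)@M,w[2]]
def ori(deg,s=1):
    a=np.radians(deg);z=np.array([0,np.sin(a),-np.cos(a)]);y=np.array([s,0,0.]);x=np.cross(y,z)
    q=(R.from_euler('z',th)*R.from_matrix(np.c_[x,y,z])).as_quat();return q[[3,0,1,2]]
Z=lambda deg:np.array([0,np.sin(np.radians(deg)),-np.cos(np.radians(deg))])
E
python3 - <<'E'
from m import *
from h import *
c=robot.camera("wrist");Rc=cv2.Rodrigues(c["rvec"])[0];o=-Rc.T@c["tvec"]
q=robot.get_ee_rot();Rt=R.from_quat(q[[1,2,3,0]]).as_matrix()
print("cam in tool",Rt.T@(o-robot.get_eef_pos()),"cam z in tool",Rt.T@Rc[2])
for s in(1,-1):
  for p in((0,-.3,.4),(0,-.16,.3),(0,-.039,.112),(0,-.088,.112)):
    print(s,p,np.round(robot.ik(W(p),ori(40,s)) if robot.ik(W(p),ori(40,s)) is not None else np.nan,2))
E
```

```text
cam in tool [ 0.08615915  0.00102579 -0.12312403] cam z in tool [-3.25894172e-01  1.58715268e-04  9.45406243e-01]
1 (0, -0.3, 0.4) nan
1 (0, -0.16, 0.3) [-0.7   0.04 -0.03  1.96  0.55  0.81]
1 (0, -0.039, 0.112) [-0.49 -0.03 -0.43  1.5   0.63  1.05]
1 (0, -0.088, 0.112) [-0.58  0.03 -0.38  1.55  0.6   0.94]
-1 (0, -0.3, 0.4) nan
-1 (0, -0.16, 0.3) [-0.7   0.04 -0.03  1.96  0.55 -2.33]
-1 (0, -0.039, 0.112) [-0.49 -0.03 -0.43  1.5   0.63 -2.09]
-1 (0, -0.088, 0.112) [-0.58  0.03 -0.38  1.55  0.6  -2.2 ]
```

```bash
python3 - <<'E'
from m import *
q=robot.get_ee_rot();p=robot.get_eef_pos()
print(robot.ik(p+[0,0,.15],q),robot.ik(W((0,.05,.40)),ori(10)))
robot.move_l(p+[0,0,.15],vel=.25)
robot.movep(W((0,.05,.40)),ori(10))
robot.movep(W((0,-.039,.112))+W((0,0,0))*0+(W(np.r_[0,0,0]-.2*Z(40))-W((0,0,0))),ori(40))
print(robot.get_time(),fix(robot.get_eef_pos()),robot.get_opening(),robot.get_wrist_force())
robot.move_l(W(np.r_[0,-.039,.112]-.07*Z(40)),ori(40),vel=.15)
import cv2,pickle
d={}
for n in("scene","wrist"):
    c=robot.camera(n);d[n]=c
pickle.dump(d,open("c1.pkl","wb"))
print(robot.get_time(),fix(robot.get_eef_pos()),robot.get_wrist_force())
a=d["scene"]["frame"][130:430,170:420];b=d["wrist"]["frame"]
cv2.imwrite("pics/v1.png",np.hstack([cv2.resize(a,(350,420)),cv2.resize(b,(448,420))[:, :]])[:,:,::-1])
E
```

```text
[9.93279873e-01 2.08541736e-01 4.89960588e-01 1.85323730e+00
 5.01066063e-06 1.35307478e+00] [-0.02945878 -0.09342519  0.16897839  1.82572839  0.17437456  1.61383591]
3.6833 [ 0.00033545 -0.16675697  0.26598064] 0.08507318830423669 [ 0.66925294  0.74721867 -0.22091348]
4.8 [ 0.00051948 -0.08456986  0.16636158] [-0.77246156 -0.41912751  1.2161082 ]
```

View pics/v1.png

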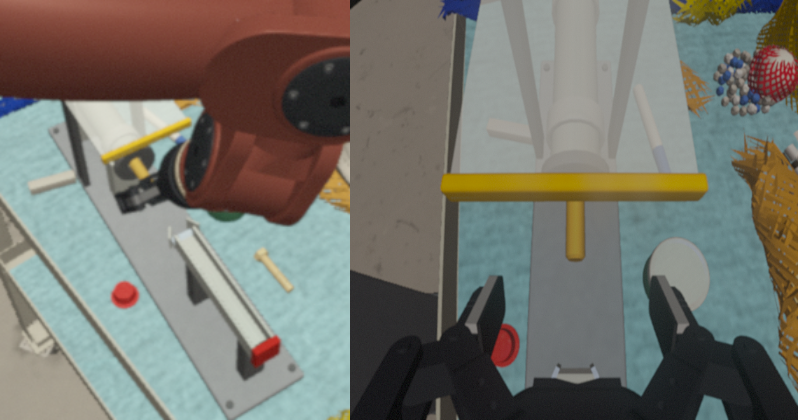

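```bash
python3 - <<'E'
from m import *
from h import *
import pickle
c=pickle.load(open("c1.pkl","rb"))["wrist"]
f=lambda u,v:((u-350)*640/448,v*480/420)
for uv,z in(((575,254),.112),((575,203),.120),((442,200),.201),((706,200),.201),((556,368),.12),((596,368),.12)):
    print(uv,fix(onz(c,[f(*uv)],z)[0]).round(4))
E
```

```text
(575, 254) [-0.0026 -0.0491  0.112 ]
(575, 203) [-0.0026 -0.0168  0.12  ]
(442, 200) [-0.0673 -0.0492  0.201 ]
(706, 200) [ 0.0621 -0.0491  0.201 ]
(556, 368) [-0.0156 -0.1159  0.12  ]
(596, 368) [ 0.0122 -0.1159  0.12  ]
```

```bash
cat >> m.py <<'E'
t=t+M@np.array([-.0018,0])
def rep(s=""): print(s,round(robot.get_time(),2),fix(robot.get_eef_pos()).round(4),round(robot.get_opening(),4),round(robot.get_grasp_force(),1),"F",robot.get_wrist_force().round(1),flush=True)
def go(y,z=.112,x=0,vel=.1): robot.move_l(W((x,y,z)),ori(40),vel=vel)
E
python3 - <<'E'
from m import *
import cv2,pickle
go(-.039); rep("at")
robot.command_gripper(0.0); rep("grip")
go(-.060,vel=.06); rep("pull")
go(-.088,vel=.06); rep("pull")
c=robot.camera("wrist"); pickle.dump(c,open("c2.pkl","wb"))
cv2.imwrite("pics/v2.png",c["frame"][:,:,::-1])
E
```

```text
at 5.65 [ 0.0003 -0.0393  0.1124] 0.0854 0.0 F [ 0.2 -0.5 -1. ]
grip 6.3 [ 0.0002 -0.0391  0.1122] 0.0141 58.4 F [-0.8 -1.8  2.4]
pull 6.8 [ 0.0003 -0.061   0.112 ] 0.0142 59.0 F [-1.4 -4.6  2.9]
pull 7.42 [ 0.0002 -0.0887  0.1119] 0.0141 58.8 F [-0.2 -2.8  2. ]
```

View pics/v2.png

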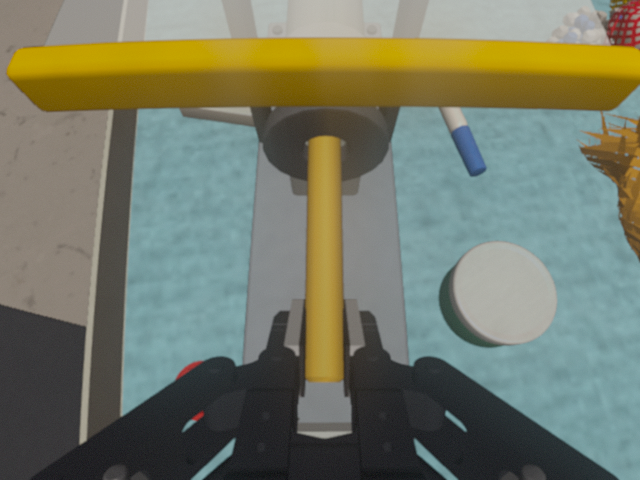

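```bash
python3 - <<'E'
from m import *
import cv2,pickle
for i in range(3):
    robot.command_gripper(.035); go(-.039,vel=.12); robot.command_gripper(0.0); rep("grip")
    go(-.064,vel=.07); F=robot.get_wrist_force(); rep("mid")
    if np.linalg.norm(F)>25: break
    go(-.088,vel=.07); rep("end")
c=robot.camera("wrist"); s=robot.camera("scene")
pickle.dump((c,s),open("c3.pkl","wb"))
cv2.imwrite("pics/v3.png",np.hstack([cv2.resize(s["frame"][150:420,200:400],(311,420)),cv2.resize(c["frame"],(480,420))])[:,:,::-1])
E
```

```text
grip 8.67 [ 0.0002 -0.0396  0.112 ] 0.0143 58.4 F [-0.2 -1.8  0.9]
mid 9.18 [ 0.0003 -0.0649  0.1119] 0.0141 58.6 F [-0.1 -2.4  0.6]
end 9.67 [ 0.0002 -0.0887  0.1119] 0.0144 58.6 F [ 0.7 -1.8 -0.7]
grip 10.88 [ 0.0002 -0.0397  0.1121] 0.0145 58.4 F [-1.3 -3.8  2.2]
mid 11.38 [ 0.0003 -0.0649  0.1119] 0.014 58.6 F [ 0.8 -3.3  0.3]
end 11.88 [ 0.0002 -0.0886  0.1118] 0.0146 58.5 F [-0.8 -1.5 -1.1]
grip 13.07 [ 0.0003 -0.0397  0.1121] 0.0144 58.4 F [-1.8 -1.6  2.4]
mid 13.58 [ 0.0004 -0.065   0.112 ] 0.0144 58.6 F [-0.8 -2.5  1.6]
end 14.07 [ 0.0002 -0.0887  0.1119] 0.0144 58.5 F [-0.8 -1.2 -0.3]
```

View pics/v3.png

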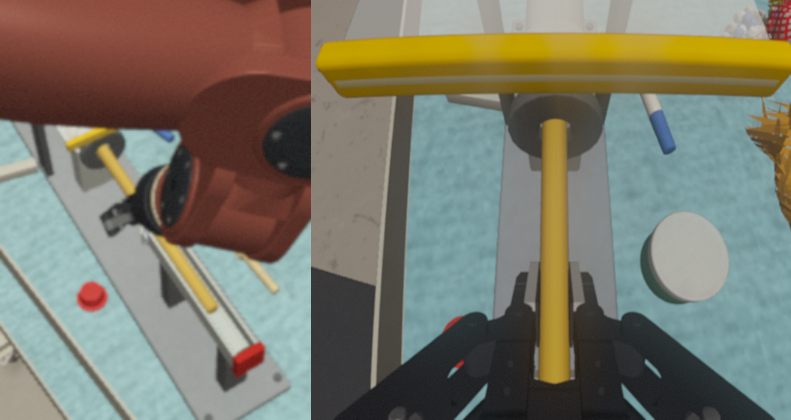

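```bash
python3 - <<'E'
from m import *
from h import *
import pickle
s=pickle.load(open("c3.pkl","rb"))[1]
print("nose",fix(onz(s,[(334.4,346.7)],.11)[0]))
def along(): return robot.get_wrist_force()[:2]@M[:,1]
robot.command_gripper(.035); go(-.039,vel=.12); robot.command_gripper(0.0); rep("grip")
go(-.078,vel=.07); rep("mid")
go(-.086,vel=.04); rep("end")
robot.command_gripper(.035); go(-.062,vel=.1); robot.command_gripper(0.0); rep("grip"); f0=along()
y=-.062
while y>-.09:
    y-=.0015; go(y,vel=.02); f=along()-f0; print(round(y,4),round(f,1),end="; ")
    if f>12: break
robot.dwell(.3); rep("contact")
c=robot.camera("wrist"); sc=robot.camera("scene")
pickle.dump((c,sc),open("c4.pkl","wb"))
cv2.imwrite("pics/v4.png",np.hstack([cv2.resize(sc["frame"][270:420,260:400],(392,420)),cv2.resize(c["frame"],(400,420))])[:,:,::-1])
E
```

```text
nose [-0.00068059 -0.24301732  0.11      ]
grip 15.38 [ 0.0003 -0.0396  0.1121] 0.0146 58.4 F [-0.9 -2.1  1.7]
mid 16.09 [ 1.000e-04 -7.830e-02  1.119e-01] 0.0145 58.4 F [ 0.4  0.2 -3.7]
end 16.44 [ 1.00e-04 -8.62e-02  1.12e-01] 0.0143 58.4 F [-0.1 -0.7 -2.3]
grip 17.48 [ 1.00e-04 -6.24e-02  1.12e-01] 0.0144 58.4 F [-0.9 -1.1  0.3]
-0.0635 1.3; -0.065 2.8; -0.0665 4.0; -0.068 2.7; -0.0695 2.7; -0.071 3.4; -0.0725 3.0; -0.074 8.9; -0.0755 18.6; contact 20.03 [-0.0009 -0.0733  0.112 ] 0.0141 59.5 F [ 1.5 17.2  1.8]
```

View pics/v4.png

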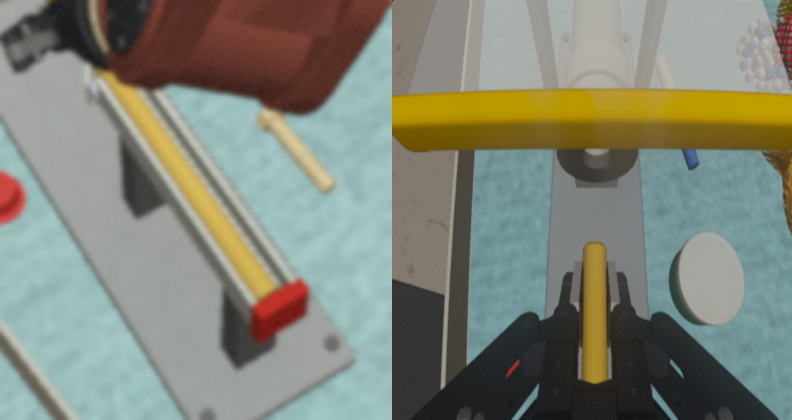

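The scene view shows the nose against the red stop (around crop pixel 265,290). In the wrist view the tail, near (595,245), is well clear of the mouth. Force rose to 17 N on contact. Next I ease the shaft back and release it.

```bash
python3 - <<'E'
from m import *
from h import *
import pickle
go(-.0617,vel=.03); rep("back")
robot.command_gripper(.04); robot.command_gripper(.085); rep("open")
robot.move_l(W(np.r_[0,-.0617,.112]-.17*Z(40)),ori(40),vel=.12)
robot.movep(W((0,.05,.40)),ori(10)); robot.dwell(.3); rep("away")
c=robot.camera("scene");w=robot.camera("top");pickle.dump((c,w),open("c5.pkl","wb"))
cv2.imwrite("pics/v5.png",np.hstack([cv2.resize(c["frame"][220:420,240:400],(336,420)),cv2.resize(w["frame"][220:330,260:450],(460,266))[:, :].copy() if 0 else cv2.resize(w["frame"][220:330,260:450],(460,420))])[:,:,::-1])
E
```

```text
back 20.74 [ 1.000e-04 -6.150e-02  1.121e-01] 0.014 60.7 F [1.6 1.3 2.1]
open 21.62 [-0.     -0.0617  0.112 ] 0.0855 0.0 F [-0.  -0.8  0.4]
away 24.55 [3.000e-04 4.910e-02 3.991e-01] 0.0848 0.0 F [ 0.6 -0.4 -0.1]
```

View pics/v5.png

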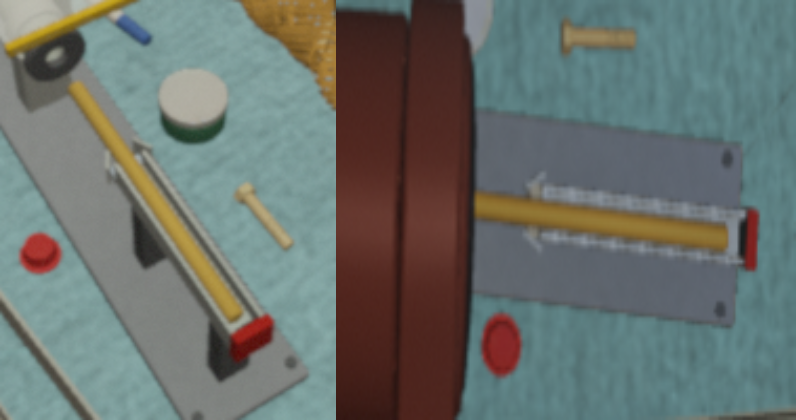

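The shaft lies in the channel. Its nose (crop pixel 728,237) is about 10 mm short of the stop face (739), the tail is clear of the sleeve, and the small parts are where they were.

```bash
python3 -c "
from rig import robot
print(robot.close_job())"
```

```text
the job is handed in; nothing more can be done
None
```

The shaft was drawn out to the stop (17 N on contact), eased back to about 10 mm from it and left in the channel clear of the sleeve; the job was handed in at about 25 s, and the hand-in call returned no verdict.

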